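# Load the part carrier into the checking fixture

### The arm

A 6-joint arm with a two-finger parallel gripper is mounted at the origin on the work surface. World frame = base frame: x ahead of the robot, y to its left, z up, the work surface at z = 0. Lengths are in m, angles in rad, forces in N, time in s.
With the tool pointing down it reaches from about 0.325 to 0.775 m from the base axis. Payload 5.5 kg.
Tool frame: the origin (TCP) lies between the finger pads; the fingertips stand 8 mm ahead of it and the grasp point (between the pads) lies 11 mm behind it; x points along the fingers, y is the direction in which the jaws open and shut, and the axes are right-handed (so a half turn about x gives the same grasp; the last joint's range is limited). The gripper opens to 88 mm and grips with 3 to 60 N. Pads are 20 mm wide; open, the fingers measure 115 mm over their backs; the gripper's body (75 mm by 178 mm) begins 61 mm behind the grasp point.
Start: joints at [1.258, 0.091, 1.231, -0, 1.82, -0.057], TCP at [0.152, 0.58, 0.231] pointing down, gripper open.
Joint ranges: [-2.87, 2.87], [-0.86, 2.18], [0.17, 2.46], [-1.51, 4.65], [0.06, 2.69], [-2.65, 2.65]. Speed limits (rad/s): [2.57, 2.57, 3.01, 3.14, 3.14, 3.14].

### API

Orientations are given as a unit quaternion [w, x, y, z].
In Python, from station import state, camera, camera_params, finish_job gives the robot as it stands. The module is installed in compiled form; this text tells all that it offers.
- The arm moves only by the tool jog_arm, never from a script. Its argument "increments" is a list of rows, each a list of 7 numbers: the shift along the tool's x, y, z in cm, then the turn, a rotation vector about the tool's x, y, z in degrees, then the opening, from 0 (shut) to 1 (fully open). In form: [[dx, dy, dz, ax, ay, az, fingers], ...]. A call has 1 to 10 rows; each row is the pose to reach, as a shift and turn from the pose commanded when the call began, along the tool's axes at that moment; what a row does not reach only later rows make up. A row lasts 1/8 s, in which the tool goes at most 62.5 mm and 10.7 degrees, less where a joint would pass 70% of its speed; a pose out of reach is approached as far as the arm can. A call with a gripper value outside its range is refused whole. The fingers move at their own pace and stop on an object; "grip_force" is the grip in N (left out, the last holds). Time passes only in rows, so rows that repeat a pose let the fingers close. It gives the time, the measured TCP pose, the force and the opening at its end, in the units of the state.
- state(): the state, without advancing time (a new reading comes with each control period).
- camera(name): name is "side" or "top" or "wrist"; returns (picture, depth): 480x640x3 uint8, blue, green, red; 480x640 float32, m along the optical axis (not along the pixel's ray), 0 where there is no reading.
- camera_params(name): a dict with "intrinsics" (3x3 intrinsics, pixels), "T" (4x4, takes a point from camera to world coordinates); the wrist camera has in their place "T_tool_cam" (4x4, takes a point from camera to tool coordinates, whose origin is the TCP and whose axes are the tool frame's). Camera axes: x right, y up, looking along -z (the intrinsics and any distortion apply to the point x, -y, -z); pixel columns grow to the right and rows downward; lengths in m; the calibration is good to about 2 mm. A picture is of the moment at which its call begins: read the wrist's pose just before it. camera_params takes no time and is no camera call.
- finish_job(): hands the job in, once; it reports no verdict.
The state is a dict: "time": time; "q": joint angles; "qd": joint speeds; "joint_efforts": joint torques, N m; "position": TCP position; "orientation": TCP orientation; "contact_force": force on the tool from outside, world axes, zero at the start; "moment": the same for the moment, N m; "width": finger opening in m.
Only numpy, scipy, OpenCV 4.12 (cv2) and the standard library are available. Lean on these libraries where they do the work, as an engineer would, in place of code of your own. Each camera call takes 0.05 s, during which the arm holds its last target. There are 200 camera calls.

### The job

Slide the aluminium part carrier, with the black cover riding loose on it, off the white loading stand, up over the small step and under the keeper strips of the checking fixture; keep it low and level and do not let it catch or ram anything. Push it gently but firmly home against the brass stop screw, then press the red toggle-clamp handle all the way down so that the carrier is clamped there, and let go. Leave everything else where it is.

Things in the scene. Friction and masses are not known exactly. Their poses are not given: they have to be found in the camera images.
- fixture: Checking fixture, fixed to the table: aluminium base 330 x 250 mm (top 45 mm above its origin), steel runway, salmon resin side rails and stop tower. Origin: on the table under the middle of the runway's mouth edge (x = 0). +x: slide direction, from the mouth to the stop tower; z up. Resin cubes 30 mm tall stand on the base's far corners. Over 100 N between carrier and fixture spoils it.
- mouth (a point): Middle of the runway's mouth edge, on its top surface: 55 mm above the fixture's origin; axes as the fixture's. The steel runway is 110 mm wide and runs from this sharp vertical edge to x = 192 mm. The resin side rails leave a channel 124 mm wide from x = 24 to 192 mm, flared to 144 mm at x = 2 mm.
- keeper (a point): Point on the runway's middle line, on its surface, where the keeper strips begin: x = 45 mm from the mouth. The dark steel keeper strips lie on the side rails and overhang the channel by 8 mm a side up to x = 190 mm; underside 15 mm, top 21 mm above the runway. Their front 12 mm (x = 33 to 45 mm) is turned up by 5 mm as a lead-in.
- stop_block: Salmon resin tower 70 x 76 x 37 mm fixed at the end of the runway. Origin: centre of its underside, axes as the fixture's; front face at x = -35 mm. A brass-headed stop screw (13 mm across, 6 mm above the runway) stands out of this face towards the mouth by 6 to 30 mm: set to the job, not measured, so feel for it, slowly. Home is the carrier's nose bearing on it. Over 45 N, even for a moment, damages it.
- stand: Loading stand before the mouth, fixed to the table: white top 240 (along x) x 170 mm on four legs, top surface 53 mm above its origin. Origin: below the middle of the top, about table height; +x towards the fixture. It ends 6 to 12 mm short of the mouth and its top is 2 to 5 mm lower than the runway.
- carrier: Part carrier, loose: aluminium plate 190 (x) x 120 (y) x 12 mm, square edges, 0.64 to 0.9 kg. Origin: centre of the plate's underside; +x to its nose (x = +95 mm), the end that goes to the stop. On it a salmon resin nest (x = -14 to 49 mm, top 28 mm above the origin) and a dark bow handle. The clamp presses on the dark steel patch at the nose.
- handle (a point): Middle of the carrier's bow handle bar, at x = -50, y = 0, z = 58 mm in the carrier's frame. The bar lies across the carrier (along its y): 84 mm long, 12 mm thick along x, 16 mm tall, on two posts 12 mm square at y = +-36 mm, with 38 mm free below it. The place to grip: fingers on its -x and +x sides.
- cover: Black moulded cover 60 x 88 x 9 mm, 40 g, lying loose over the nest's boss with 2 mm of play. Origin: centre of its underside; axes as the carrier's. Its top is 33 mm above the carrier's underside.
- nest (a point): Point of the carrier where the cover's origin lies when seated: x = 17, y = 0, z = 22 mm in the carrier's frame.
- clamp (a joint): Handle of the toggle clamp on the stop tower, rad. 0: open, nearly upright (leaning 0.1 rad to the fixture's +x); grows as it swings over to +x and down; 1.38: dead centre; 1.45: fully down, level, at its stop. It drives the clamp arm, whose rubber foot comes down on the carrier's nose over the last 0.3 rad. Takes 2 to 5 N at the grip and stays where it is left.
- clamp_grip (a point): Point in the red grip of the clamp handle, 80 mm from its pivot. Pivot: x = 274, y = 0, z = 115 mm in the fixture's frame, turning about the fixture's y axis. The grip is 16 mm thick and spans 45 to 113 mm from the pivot. While open, the raised clamp arm stands on its -x side, up to 60 mm above the pivot, leaning away to -x.
- spare_cover: Bystander: a second black cover 60 x 88 x 9 mm on the table. Origin: centre of its underside.
- test_block: Bystander: salmon resin cube, 40 mm, on the table. Origin: centre of its underside.
- caliper: Bystander: digital caliper, 210 mm, lying on the table. Origin: under its display.
- ring_gauge: Bystander: steel ring gauge, 64 mm across, 18 mm high, on the table. Origin: centre of its underside.
- driver: Bystander: red screwdriver lying on the table. Origin: under its middle.
- gauge_block: Bystander: steel gauge block 30 x 12 x 32 mm standing on the fixture's base beside a rail. Origin: centre of its underside.
- knob_pin: Bystander: black knobbed pin, 28 mm across, 44 mm tall, standing on the fixture's base beside a rail. Origin: centre of its underside.
Things that resemble listed ones, but are neither listed nor needed, are in the scene too. Leave any orange or pink look-alike of the cover alone.

How it is judged:
By the outcome, as a careful person would: the job done as asked, in the order asked, and still so for the second after the job is handed in, with the robot touching nothing.
It also fails if it takes over 61 s, if anything falls off the work surface, if the arm or the gripper's body presses on something with over 40 N, if the wrist force passes 120 N, or if a joint passes its speed limit or range.

## Working session

There is one attempt and no reset: what is moved stays moved. The work goes in short steps, Python scripts to look and compute and a tool call to move; the robot and the scene stay as the last step left them, time stands still between calls to the robot, and variables do not carry over. Pictures are saved under pics/ and viewed, about 8 in all and at most 12, crops included, and the job is handed in when it is done.

Besides the shell and the picture viewer there is one more tool, called after "Call:" as name([rows], argument=value, ...), one row to a line, values as JSON. jog_arm: Moves the arm, as the interface text tells. Its arguments: {"type":"object","properties":{"increments":{"type":"array","items":{"type":"array","items":{"type":"number"}}},"grip_force":{"type":"number"}},"required":["increments"]}

```bash
mkdir -p pics
python3 - <<'E'
from station import *
import cv2,numpy as np
s=state();print({k:np.round(v,4).tolist() for k,v in s.items()})
for n in("top","side"):
    im,d=camera(n);cv2.imwrite(f"pics/{n}0.png",im);np.save(f"{n}0.npy",d)
    p=camera_params(n);print(n,{k:np.round(v,4).tolist() if not isinstance(v,str) else v for k,v in p.items()})
p=camera_params("wrist");print({k:np.round(v,4).tolist() for k,v in p.items()})
E
```

```text
{'time': 0.0, 'q': [1.2583, 0.0918, 1.2319, 0.0, 1.8198, -0.0567], 'qd': [0.0002, 0.0005, -0.0009, -0.0004, -0.0016, -0.0009], 'joint_efforts': [0.0005, -44.6458, -40.6438, 0.0697, 0.0298, -0.0002], 'position': [0.1517, 0.5802, 0.2295], 'orientation': [0.7012, 0.0895, 0.7015, -0.0908], 'contact_force': [0.2298, -0.4228, -0.7079], 'moment': [-0.0539, 0.0092, -0.0326], 'width': 0.0878}
top {'intrinsics': [[543.2349, 0.0, 318.7804], [0.0, 543.2349, 251.8291], [0.0, 0.0, 1.0]], 'T': [[-0.0238, 0.9875, -0.1556, 0.3411], [-0.9997, -0.0228, 0.0082, 0.1385], [0.0046, 0.1558, 0.9878, 1.3331], [0.0, 0.0, 0.0, 1.0]]}
side {'intrinsics': [[488.0746, 0.0, 314.1789], [0.0, 488.0746, 247.0285], [0.0, 0.0, 1.0]], 'T': [[0.9939, 0.0508, -0.0981, 0.4489], [-0.1104, 0.4894, -0.865, -0.7276], [0.0041, 0.8706, 0.492, 0.6188], [0.0, 0.0, 0.0, 1.0]]}
{'intrinsics': [[340.0388, 0.0, 322.0503], [0.0, 340.0388, 239.4865], [0.0, 0.0, 1.0]], 'T_tool_cam': [[0.0, 0.2759, -0.9612, -0.1528], [1.0, -0.0002, -0.0, 0.0005], [-0.0002, -0.9612, -0.2759, -0.0765], [0.0, 0.0, 0.0, 1.0]]}
```

View pics/top0.png

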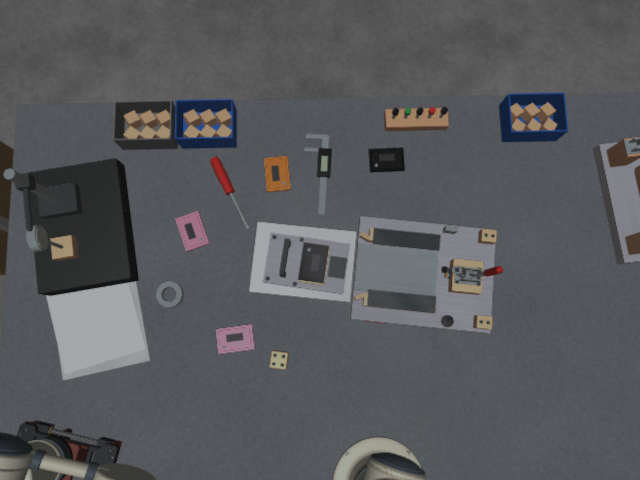

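View pics/side0.png

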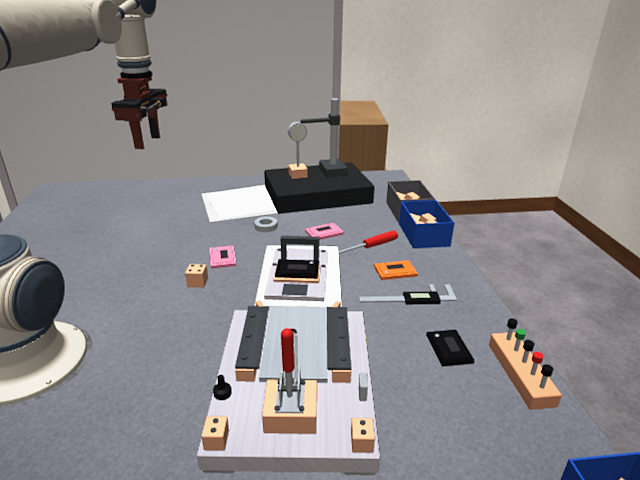

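The top view shows the carrier on the white stand at about (300,262) with its handle at (286,258). The fixture is at (425,274) and the red clamp grip at (494,271), so the slide runs roughly along world -y. The side view shows the clamp open, with the mouth facing the stand. Next I'll measure these using the calibration and the depth image.

```bash
cat > h.py <<'E'
import numpy as np,cv2
from station import *
from scipy.spatial.transform import Rotation as R
def Tof(n,s=None):
    p=camera_params(n)
    if n!="wrist": return p["intrinsics"],p["T"]
    M=np.eye(4);M[:3,:3]=R.from_quat(np.roll(s["orientation"],-1)).as_matrix();M[:3,3]=s["position"]
    return p["intrinsics"],M@p["T_tool_cam"]
def cloud(K,T,d):
    v,u=np.mgrid[:480,:640]
    P=np.stack([(u-K[0,2])/K[0,0]*d,-(v-K[1,2])/K[1,1]*d,-d],-1)
    W=P@T[:3,:3].T+T[:3,3]; W[d<=0]=np.nan
    return W
def ray(K,T,uv,z):
    u,v=np.asarray(uv,float).T
    r=np.stack([(u-K[0,2])/K[0,0],-(v-K[1,2])/K[1,1],-np.ones_like(u)],-1)@T[:3,:3].T
    return T[:3,3]+r*((z-T[2,3])/r[:,2])[:,None]
def rect(W,m):
    m=cv2.morphologyEx(m.astype(np.uint8),cv2.MORPH_OPEN,np.ones((2,2)))
    n,l,st,c=cv2.connectedComponentsWithStats(m);i=1+st[1:,4].argmax()
    P=W[l==i];r=cv2.minAreaRect((P[:,:2]*1000).astype(np.float32))
    return r,np.median(P[:,2]),len(P)
E
python3 - <<'E'
from h import *
K,T=Tof("top");d=np.load("top0.npy");W=cloud(K,T,d)
im=cv2.imread("pics/top0.png");hsv=cv2.cvtColor(im,cv2.COLOR_BGR2HSV)
z=W[...,2]
def box(u0,v0,u1,v1):
    m=np.zeros(z.shape,bool);m[v0:v1,u0:u1]=1;return m
for (u,v) in [(200,300),(345,235),(345,285),(262,285),(275,280),(340,268),(400,270),(365,225),(480,300),(455,240),(286,258),(315,262),(410,238),(410,300)]:
    print((u,v),np.round(W[v,u],4),im[v,u])
print("base",rect(W,box(345,205,505,340)&(z>.035)&(z<.052)))
print("fixture all",rect(W,box(345,205,505,340)&(z>.035)))
print("stand+carrier",rect(W,box(240,215,357,305)&(z>.035)))
print("carrier",rect(W,box(240,215,357,305)&(z>.060)&(z<.5)))
print("handle",rect(W,box(270,230,296,285)&(z>.09)))
print("keepers",rect(W,box(365,225,445,255)&(z>.068)),rect(W,box(365,285,445,318)&(z>.068)))
red=((hsv[...,0]<8)|(hsv[...,0]>172))&(hsv[...,1]>150)&box(470,255,515,290)
print("red",rect(W,red),np.nanmin(W[red],0),np.nanmax(W[red],0))
E
```

```text
(200, 300) [0.438  0.4197 0.0056] [94 89 85]
(345, 235) [0.5822 0.064  0.0525] [165 163 158]
(345, 285) [0.4623 0.0676 0.0495] [163 160 156]
(262, 285) [0.4672 0.2645 0.0456] [170 167 163]
(275, 280) [0.4766 0.2322 0.0626] [137 128 127]
(340, 268) [0.5012 0.0789 0.0649] [74 71 66]
(400, 270) [ 0.4945 -0.0639  0.0537] [123 119 112]
(365, 225) [0.6068 0.0145 0.0464] [138 130 128]
(480, 300) [ 0.4194 -0.2507  0.048 ] [138 131 130]
(455, 240) [ 0.5656 -0.2018  0.0434] [139 130 129]
(286, 258) [0.5204 0.2029 0.1157] [52 52 48]
(315, 262) [0.5139 0.1374 0.0859] [74 71 72]
(410, 238) [ 0.5667 -0.087   0.0784] [59 56 53]
(410, 300) [ 0.4215 -0.08    0.0768] [65 61 57]
base (((485.56536865234375, -131.9019317626953), (343.2689208984375, 247.2498779296875), 82.8362045288086), np.float64(nan), 6011)
fixture all (((nan, nan), (0.0, 0.0), 0.0), np.float64(nan), 14407)
stand+carrier (((526.3480224609375, 165.65745544433594), (246.21864318847656, 178.42735290527344), 82.74539947509766), np.float64(nan), 7106)
carrier (((515.218505859375, 156.24496459960938), (188.02304077148438, 119.92853546142578), 80.30868530273438), np.float64(nan), 3873)
handle (((527.75927734375, 205.9367218017578), (9.727117538452148, 89.92164611816406), 80.07846069335938), np.float64(0.1163466594578817), 223)
keepers (((565.9745483398438, -75.00221252441406), (181.8741455078125, 37.55828857421875), 84.0470199584961), np.float64(nan), 1126) (((420.1753845214844, -62.589759826660156), (166.6730499267578, 37.417213439941406), 83.3505630493164), np.float64(nan), 1153)
red (((478.2969970703125, -278.805908203125), (10.900310516357422, 103.54218292236328), 12.981196403503418), np.float64(0.2007646037174371), 105) [ 0.46410424 -0.24678678  0.16285628] [ 0.47598526 -0.22734148  0.23164101]
```

```bash
cat >> h.py <<'E'
def plan(p,xang,s=None,pitch=0):
    "tool x down; tool y at heading xang(deg). print cm shift and rotvec deg in tool axes"
    s=s or state();M=R.from_quat(np.roll(s["orientation"],-1)).as_matrix()
    a=np.radians(xang);y=np.array([np.cos(a),np.sin(a),0]);x=np.array([0,0,-1.]);G=np.stack([x,y,np.cross(x,y)],1)
    rv=R.from_matrix(M.T@G).as_rotvec(degrees=True)
    print("shift cm",np.round(M.T@(np.asarray(p)-s["position"])*100,2),"rot",np.round(rv,2),"world d",np.round(np.asarray(p)-s["position"],4))
E
python3 - <<'E'
from h import *
s=state();M=R.from_quat(np.roll(s["orientation"],-1)).as_matrix();print(M.round(3))
for a in (83.5,-96.5): plan([.51,.12,.26],a)
E
```

```text
[[-0.001  0.253  0.967]
 [-0.002  0.967 -0.253]
 [-1.    -0.002 -0.   ]]
shift cm [ -2.98 -35.46  46.3 ] rot [-8.16 -0.01  0.1 ] world d [ 0.3583 -0.4602  0.0304]
shift cm [ -2.98 -35.46  46.3 ] rot [1.7184e+02 1.5000e-01 2.0000e-02] world d [ 0.3583 -0.4602  0.0304]
```

Call:
jog_arm([
  [-3,-6,8,-1.5,0,0,1],
  [-3,-12,15,-3,0,0,1],
  [-3,-18,23,-4.5,0,0,1],
  [-3,-24,31,-6,0,0,1],
  [-3,-30,39,-7,0,0,1],
  [-3,-35.5,46.3,-8.2,0,0,1],
  [-3,-35.5,46.3,-8.2,0,0,1],
  [-3,-35.5,46.3,-8.2,0,0,1],
  [-3,-35.5,46.3,-8.2,0,0,1],
  [-3,-35.5,46.3,-8.2,0,0,1],
])

```text
time: 1.35
position: [0.5112, 0.1169, 0.2596]
orientation: [0.705, 0.041, 0.706, -0.041]
contact_force: [-0.8, -0.5, -0.7]
width: 0.0878
```

Run:
```python
from h import *
import pickle
s=state();im,d=camera("wrist");cv2.imwrite("pics/w1.png",im);np.save("w1.npy",d);pickle.dump(s,open("w1.pkl","wb"))
print(s["time"],s["position"],np.abs(s["qd"]).max(),s["q"]);plan([.51,.12,.26],83.5,s)
```

```text
1.35 [0.5111807  0.11691626 0.25957034] 0.30344066820547916 [ 1.60348569e-01 -1.02848836e-01  1.37256573e+00 -6.13443430e-04
  1.87354146e+00 -1.29428826e+00]
shift cm [-0.04  0.29 -0.15] rot [-0.17 -0.08  0.06] world d [-0.0012  0.0031  0.0004]
```

View pics/w1.png

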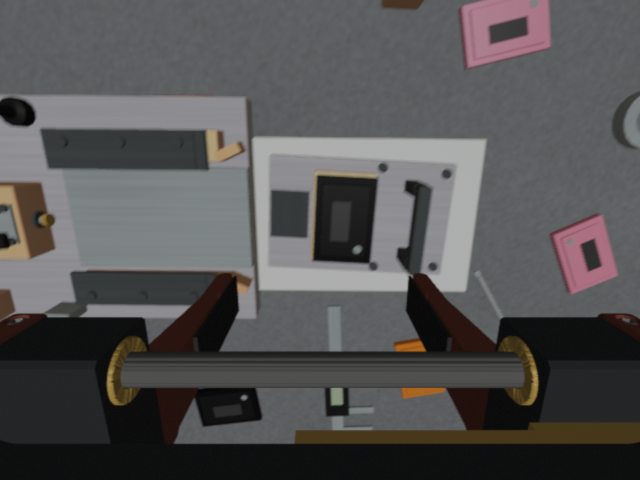

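The wrist view shows the carrier plate at (270-455, 155-275) and the handle bar at about (420,225). The mouth edge is at u≈250, the keeper strips at (45-208,150) and (75-235,287), and the brass screw at (43,219). I'll fit these with masks.

Run:
```python
from h import *
import pickle
s=state();im,d=camera("wrist");cv2.imwrite("pics/w2.png",im);np.save("w2.npy",d);pickle.dump(s,open("w2.pkl","wb"))
print(s["position"],np.abs(s["qd"]).max())
K,T=Tof("wrist",s);W=cloud(K,T,d);g=cv2.cvtColor(im,cv2.COLOR_BGR2GRAY)
for uv in [(262,200),(470,220),(290,165),(390,200),(200,220),(110,220),(120,150),(120,285),(30,160),(345,215)]:
    u,v=uv;print(uv,np.round(np.nanmedian(W[v-3:v+4,u-3:u+4].reshape(-1,3),0),4),g[v,u],im[v,u])
def fit(m,z,name):
    cs=cv2.findContours(m.astype(np.uint8),cv2.RETR_EXTERNAL,cv2.CHAIN_APPROX_NONE)[0];c=max(cs,key=cv2.contourArea)[:,0]
    c=cv2.convexHull(c)[:,0]
    P=ray(K,T,c,z)[:,:2]*1000;r=cv2.minAreaRect(P.astype(np.float32));print(name,np.round(r[0],1),np.round(r[1],1),round(r[2],2));return c
def box(u0,v0,u1,v1):
    m=np.zeros(g.shape,bool);m[v0:v1,u0:u1]=1;return m
white=(g>148)&box(250,130,495,297)
c=fit(white,.052,"stand");full=np.zeros(g.shape,np.uint8);cv2.fillPoly(full,[c],1)
car=(cv2.erode(full,np.ones((5,5)))>0)&(g<148)
car=cv2.morphologyEx(car.astype(np.uint8),cv2.MORPH_OPEN,np.ones((3,3)))
fit(car,.064,"carrier");fit(cv2.morphologyEx(((g<90)&box(35,120,212,176)).astype(np.uint8),2,np.ones((3,3))),.076,"keepR");fit(cv2.morphologyEx(((g<90)&box(60,262,215,308)).astype(np.uint8),2,np.ones((3,3))),.076,"keepL")
fit((g<75)&box(405,170,440,280)&(W[...,2]>.1),.118,"handle")
v=cv2.resize(im[90:320,0:500],None,fx=1.6,fy=1.6);
m=np.dstack([im]);m=im.copy();m[car>0]=(0,255,0);m[white]=(255,0,0);cv2.imwrite("pics/m2.png",m)
```

```text
[0.51196113 0.11583175 0.25928878] 0.06902924917063957
(262, 200) [0.4879 0.0539 0.05  ] 174 [173 175 173]
(470, 220) [0.5357 0.2756 0.0498] 175 [174 175 174]
(290, 165) [0.4544 0.0903 0.0619] 143 [146 142 143]
(390, 200) [0.5016 0.1882 0.062 ] 144 [147 143 144]
(200, 220) [ 0.5011 -0.0153  0.0539] 131 [134 133 127]
(110, 220) [ 0.4898 -0.1119  0.0535] 128 [131 130 124]
(120, 150) [ 0.4208 -0.0683  0.0749] 61 [62 62 57]
(120, 285) [ 0.5575 -0.1074  0.0749] 58 [60 59 55]
(30, 160) [ 0.4181 -0.1838  0.0436] 144 [147 144 144]
(345, 215) [0.5073 0.1394 0.0837] 59 [59 58 60]
stand [518.7 165.3] [237.  167.8] 82.86
carrier [521.9 155.3] [187.3 137.4] 80.32
keepR [418.6 -59.8] [155.9  37.4] 82.73
keepL [562.1 -91.2] [172.2  45.4] 83.36
handle [523.6 203.4] [20. 90.] 85.26
```

View pics/m2.png

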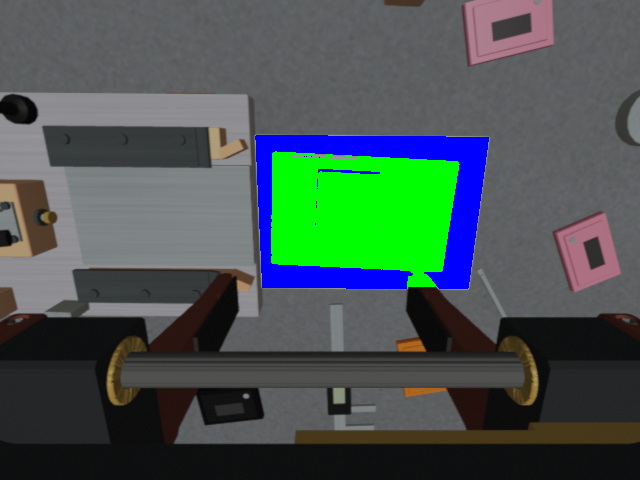

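The mask matches the carrier plate, except for a finger blob at (420,280). I'll redo it with sub-pixel edge line fits.

```bash
cat >> h.py <<'E'
def edge(g,K,T,a,b,z,w=6,sign=0,n=60):
    "line fit (world mm): strongest gradient across approx segment a-b, n samples"
    a=np.array(a,float);b=np.array(b,float);t=(b-a)/np.linalg.norm(b-a);nn=np.array([-t[1],t[0]])
    o=np.arange(-w,w+.01,.25);q=a+(b-a)*np.linspace(.04,.96,n)[:,None]
    S=q[:,None]+o[None,:,None]*nn
    I=cv2.remap(cv2.GaussianBlur(g,(0,0),.8).astype(np.float32),S[...,0].astype(np.float32),S[...,1].astype(np.float32),1)
    G=np.gradient(I,axis=1);G=G*sign if sign else abs(G)
    k=G.argmax(1);P=ray(K,T,q+o[k][:,None]*nn,z)[:,:2]*1000
    for _ in range(4):
        vx,vy,x,y=cv2.fitLine(P.astype(np.float32),cv2.DIST_HUBER,0,.01,.01).ravel()
        r=(P-[x,y])@[-vy,vx];P=P[abs(r)<max(1.,2*np.median(abs(r)))]
    if vy<0: vx,vy=-vx,-vy
    return np.array([x,y]),np.degrees(np.arctan2(vy,vx)),np.std((P-[x,y])@[-vy,vx]),len(P)
E
cat > m.py <<'E'
from h import *
import pickle
s=pickle.load(open("w2.pkl","rb"));im=cv2.imread("pics/w2.png");g=cv2.cvtColor(im,cv2.COLOR_BGR2GRAY);K,T=Tof("wrist",s)
E_={"mouth":((251,172),(255,262),.055),"mouthbaseTop":((249,98),(250,130),.045),"keepRin":((60,166),(205,166),.076),"keepRout":((55,127),(205,128),.076),"keepLin":((85,270),(215,271),.076),
"keepRfront":((210,130),(210,163),.076),"runwayR?":((72,172),(248,165),.055),
"carR":((275,153),(455,161),.064),"carL":((275,264),(400,269),.064),"carNose":((272,157),(271,260),.064),"carTail":((458,165),(446,265),.064),
"patchNose":((276,192),(275,235),.064),"standfront":((256,140),(262,285),.052)}
for k,(a,b,z) in E_.items():
    c,an,sd,n=edge(g,K,T,a,b,z);print(k,c.round(1),"ang %.2f sd %.2f n %d"%(an,sd,n))
E
python3 m.py
python3 - <<'E'
import cv2
im=cv2.imread("pics/w2.png")
cv2.imwrite("pics/c2.png",cv2.resize(im[110:310,200:480],None,fx=2.8,fy=2.8,interpolation=cv2.INTER_CUBIC))
E
```

```text
mouth [505.1  47.5] ang 172.76 sd 0.30 n 60
mouthbaseTop [400.   53.9] ang 171.94 sd 0.32 n 60
keepRin [440.6 -34.6] ang 82.73 sd 0.27 n 60
keepRout [400.1 -55.1] ang 82.75 sd 0.25 n 60
keepLin [540.9 -75.5] ang 82.66 sd 0.32 n 60
keepRfront [427.7  18.1] ang 172.78 sd 0.26 n 60
runwayR? [440.4 -49.2] ang 82.72 sd 0.28 n 48
carR [453.4 163.5] ang 80.37 sd 0.29 n 56
carL [561.5 114.9] ang 86.56 sd 1.37 n 39
carNose [473.8  69.2] ang 172.02 sd 0.30 n 45
carTail [519.1 251.4] ang 170.27 sd 0.33 n 55
patchNose [502.5  65.3] ang 170.96 sd 0.13 n 60
standfront [501.9  47.3] ang 172.89 sd 0.31 n 60
```

View pics/c2.png

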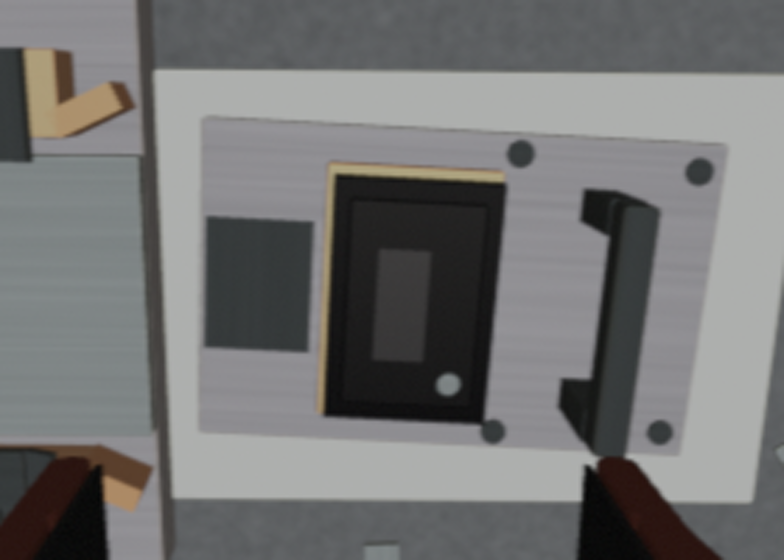

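```bash
cat > m.py <<'E'
from h import *
import pickle
s=pickle.load(open("w2.pkl","rb"));im=cv2.imread("pics/w2.png");g=cv2.cvtColor(im,cv2.COLOR_BGR2GRAY);K,T=Tof("wrist",s)
f=lambda u,v:(200+u/2.8-.3,110+v/2.8-.3)
E_={"mouth":(f(141,165),f(153,425),.055,3),"standfront":(f(156,75),f(171,490),.052,3),
"carR":(f(210,119),f(720,145),.064,3),"carL":(f(205,433),f(675,455),.064,3),"carNose":(f(203,125),f(198,425),.064,2.5),"carTail":(f(724,150),f(682,450),.064,3),
"barTail":(f(659,215),f(628,450),.1175,3),"barFront":(f(630,210),f(596,440),.1175,3)}
L={}
for k,(a,b,z,w) in E_.items():
    c,an,sd,n=edge(g,K,T,a,b,z,w);L[k]=(c,an);print(k,c.round(1),"ang %.2f sd %.2f n %d"%(an,sd,n))
for k,(a,b,z) in {"keepRin":((60,166),(205,166),.076),"keepLin":((85,270),(215,271),.076)}.items():L[k]=edge(g,K,T,a,b,z)[:2]
def mid(p,q):
    u=np.array([np.cos(np.radians((p[1]+q[1])/2)),np.sin(np.radians((p[1]+q[1])/2))]);n=np.array([-u[1],u[0]])
    return (p[0]+q[0])/2,u,(q[0]-p[0])@n
def isect(p,u,q,v):
    t=np.linalg.solve(np.stack([u,-v],1),q-p);return p+t[0]*u
c,u,w=mid(L["keepRin"],L["keepLin"]);print("channel axis",c,np.degrees(np.arctan2(u[1],u[0])),"gap(108)",w)
a=np.radians(L["mouth"][1]);M=isect(c,u,L["mouth"][0],np.array([np.cos(a),np.sin(a)]));print("mouth pt",M)
cc,cu,w=mid(L["carR"],L["carL"]);print("carrier axis",cc,np.degrees(np.arctan2(cu[1],cu[0])),"w(120)",w)
N=isect(cc,cu,L["carNose"][0],np.array([-cu[1],cu[0]]));Tl=isect(cc,cu,L["carTail"][0],np.array([-cu[1],cu[0]]))
print("nose",N,"tail",Tl,"len",np.linalg.norm(N-Tl));C=(N+Tl)/2
H=C+50*cu;print("centre",C,"handle pred",H)
b,bu,w=mid(L["barTail"],L["barFront"]);print("bar on axis",isect(b,bu,cc,cu),"thick(12)",w)
sl=-u;lat=np.array([-sl[1],sl[0]])
for n,p in(("centre",C),("nose",N)):print(n,"in fixture x,y",(p-M)@sl,(p-M)@lat)
print("slide",sl)
E
python3 m.py
```

```text
mouth [498.5  41.7] ang 172.79 sd 0.29 n 60
standfront [499.8  47.5] ang 172.83 sd 0.32 n 60
carR [450.4 146.2] ang 80.34 sd 0.27 n 57
carL [569.  130.7] ang 80.33 sd 0.38 n 48
carNose [489.  66.] ang 170.20 sd 0.17 n 31
carTail [534.4 248.8] ang 170.40 sd 0.32 n 56
barTail [525.4 210.7] ang 170.29 sd 0.21 n 60
barFront [526.4 199.3] ang 170.48 sd 0.27 n 60
channel axis [490.7561  -55.05568] 82.69293 gap(108) -104.71855
mouth pt [503.0852    41.094048]
carrier axis [509.70303 138.4403 ] 80.33416 w(120) -119.427246
nose [497.12137  64.56935] tail [528.6645  249.76918] len 187.86682
centre [512.89294 157.16927] handle pred [521.288   206.45946]
bar on axis [521.1772  205.80879] thick(12) 11.006355
centre in fixture x,y -116.37996 -5.035158
nose in fixture x,y -22.526133 -8.901154
slide [-0.1271869  -0.99187875]
```

Run:
```python
from h import *
import pickle
plan([.5212,.2058,.16],80.33);plan([.5212,.2058,.10],80.33)
s=pickle.load(open("w2.pkl","rb"));K,T=Tof("wrist",s);f=lambda u,v:(200+u/2.8-.3,110+v/2.8-.3)
P=ray(K,T,[f(141,156),f(153,433)],.055)[:,:2]*1000;M=np.array([503.09,41.09]);lat=np.array([.99188,-.12719])
print("runway corners",P,(P-M)@lat)
g=cv2.cvtColor(cv2.imread("pics/w2.png"),cv2.COLOR_BGR2GRAY)
print("col150",g[256:285,150]);print("col150R",g[155:180,150])
```

```text
shift cm [9.93 8.89 0.02] rot [ 2.99 -0.1   0.06] world d [ 0.0103  0.0882 -0.0994]
shift cm [15.93  8.89  0.03] rot [ 2.99 -0.1   0.06] world d [ 0.0103  0.0882 -0.1594]
runway corners [[450.35344433  48.73114967]
 [557.5585248   34.61440823]] [-53.28021266  54.8498709 ]
col150 [131 132 132 133 134 132 131 132 136 139 142 136  94  54  35  53  56  57
  57  58  57  56  56  57  56  57  57  58  58]
col150R [ 58  59  58  57  55  56  57  58  57  57  58  65 100 125 128 127 128 129
 128 128 127 127 130 133 132]
```

Call:
jog_arm([
  [4,4,0,1.5,0,0,0.45],
  [9.9,8.9,0,3,0,0,0.45],
  [9.9,8.9,0,3,0,0,0.45],
  [9.9,8.9,0,3,0,0,0.45],
  [9.9,8.9,0,3,0,0,0.45],
])

```text
time: 2.08
position: [0.5206, 0.208, 0.1641]
orientation: [0.706, 0.059, 0.704, -0.058]
contact_force: [0.6, -0.0, -1.3]
width: 0.0418
```

Run:
```python
from h import *
s=state();print(s["position"],abs(s["qd"]).max(),s["width"],s["contact_force"]);plan([.5212,.2058,.10],80.33)
```

```text
[0.5206108  0.20798252 0.1641171 ] 0.008743318059765111 0.041772067891274856 [ 0.60424612 -0.04494789 -1.25947557]
shift cm [ 6.41 -0.21  0.07] rot [ 0.2   0.18 -0.07] world d [ 0.0006 -0.0022 -0.0641]
```

Call:
jog_arm([
  [2,-0.2,0,0,0,0,0.45],
  [4,-0.2,0,0,0,0,0.45],
  [5.5,-0.2,0,0,0,0,0.45],
  [6.2,-0.2,0,0,0,0,0.45],
  [6.2,-0.2,0,0,0,0,0.45],
  [6.2,-0.2,0,0,0,0,0.45],
])

```text
time: 2.82
position: [0.52, 0.2065, 0.1003]
orientation: [0.705, 0.058, 0.704, -0.058]
contact_force: [-0.6, 0.1, -0.3]
width: 0.0395
```

Run:
```python
from h import *
s=state();print(s["position"],abs(s["qd"]).max(),s["width"],s["contact_force"])
im,d=camera("wrist");cv2.imwrite("pics/w3.png",im)
```

```text
[0.51997511 0.20649286 0.10034634] 0.005938965478464195 0.039532014998200436 [-0.55198726  0.11581919 -0.26325984]
```

View pics/w3.png

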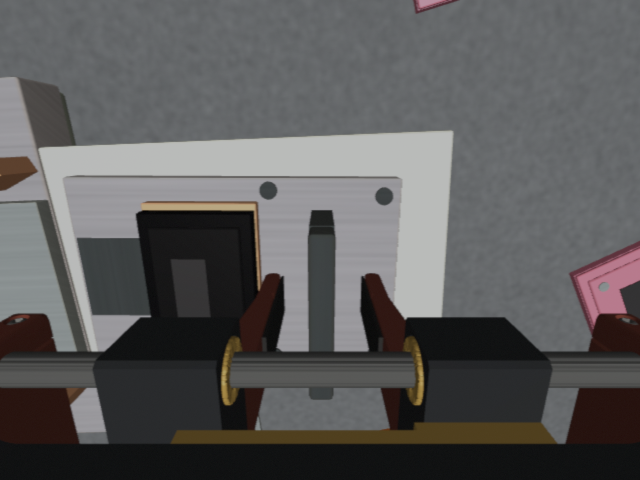

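The bar at (321,310) is centred between the two fingers, square to them and clear of the cover. I'll close on it.

Call:
jog_arm([
  [0,0,0,0,0,0,0.2],
  [0,0,0,0,0,0,0.1],
  [0,0,0,0,0,0,0.05],
  [0,0,0,0,0,0,0.05],
  [0,0,0,0,0,0,0.05],
], grip_force=45)

```text
time: 3.5
position: [0.5196, 0.2063, 0.0998]
orientation: [0.705, 0.058, 0.705, -0.058]
contact_force: [-0.7, -0.6, 1.0]
width: 0.0119
```

Run:
```python
from h import *
s=state();print(s["position"],abs(s["qd"]).max(),s["width"],s["contact_force"],s["moment"])
```

```text
[0.51962745 0.20627049 0.09976792] 0.0019060429402758855 0.011908418037179052 [-0.72527268 -0.6463853   0.95984244] [-0.13651773  0.03607122 -0.09040205]
```

Call:
jog_arm([
  [-0.2,0,0,0,0,0,0.05],
  [-0.4,0,0,0,0,0,0.05],
  [-0.6,0,0,0,0,0,0.05],
  [-0.6,0,0.1,-0.6,0,0,0.05],
  [-0.6,0,0.2,-1.2,0,0,0.05],
  [-0.6,0,0.3,-1.8,0,0,0.05],
  [-0.6,0,0.4,-2.4,0,0,0.05],
  [-0.6,0,0.4,-2.4,0,0,0.05],
  [-0.6,0,0.4,-2.4,0,0,0.05],
])

```text
time: 4.62
position: [0.5235, 0.2057, 0.1056]
orientation: [0.706, 0.044, 0.706, -0.044]
contact_force: [0.5, -0.6, -7.5]
width: 0.0115
```

Run:
```python
from h import *
import pickle
s=state();print(s["position"],abs(s["qd"]).max(),s["width"],s["contact_force"],s["moment"])
im,d=camera("wrist");cv2.imwrite("pics/w4.png",im);np.save("w4.npy",d);pickle.dump(s,open("w4.pkl","wb"))
plan(s["position"],82.69,s)
im,d=camera("side");cv2.imwrite("pics/s4.png",im)
a=cv2.imread("pics/w4.png")[90:330,0:420]
cv2.imwrite("pics/c4.png",cv2.resize(a,None,fx=1.9,fy=1.9,interpolation=cv2.INTER_CUBIC))
```

```text
[0.52352514 0.20570329 0.10558857] 0.0018007889929314404 0.011525519971717302 [ 0.50205341 -0.56427252 -7.46883099] [ 0.35440012 -0.01262302  0.01169186]
shift cm [0. 0. 0.] rot [ 0.25 -0.01  0.  ] world d [0. 0. 0.]
```

View pics/c4.png

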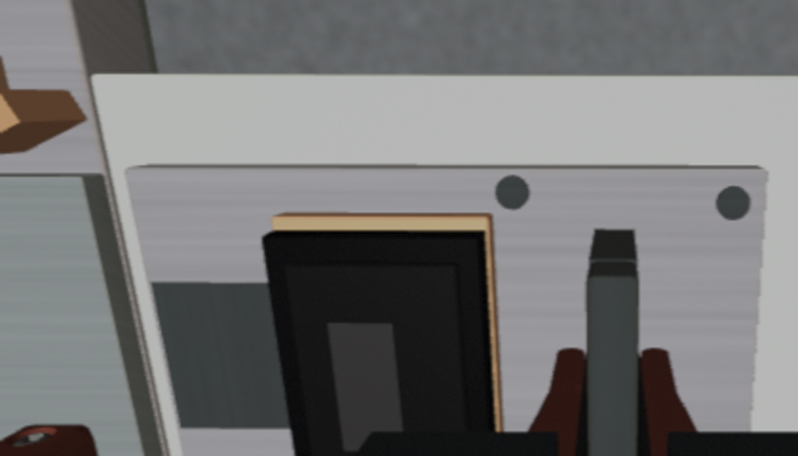

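The carrier is held and lifted. Its right edge runs along crop v≈167 and the runway's right edge along v≈176 (left part). I'll compare the two lines in the fixture frame.

Run:
```python
from h import *
import pickle
s=pickle.load(open("w4.pkl","rb"));im=cv2.imread("pics/w4.png");g=cv2.cvtColor(im,cv2.COLOR_BGR2GRAY);K,T=Tof("wrist",s);W=cloud(K,T,np.load("w4.npy"))
f=lambda u,v:(u/1.9-.25,90+v/1.9-.25)
for n,(u,v) in {"stand":(600,120),"car":(350,190),"car tail":(640,300),"car nose":(170,250),"runway":(40,300)}.items():
    a,b=map(int,f(u,v));print(n,np.nanmedian(W[b-4:b+5,a-4:a+5].reshape(-1,3),0).round(4))
M=np.array([504.,41.]);lat=np.array([.99188,-.12719]);sl=np.array([-.12719,-.99188])
for n,a,b,z,w in [("carR",(140,168),(755,168),.069,2),("runR",(4,176),(84,176),.055,2.5),("mouth",(88,185),(135,400),.055,2.5),("nose",(130,175),(165,350),.069,3),("tail",(766,175),(752,425),.069,3),("stand",(98,90),(165,420),.0512,2),("patchR",(160,283),(262,283),.069,2)]:
    c,an,sd,k=edge(g,K,T,f(*a),f(*b),z,w);print(n,c.round(1),"ang %.2f sd %.2f n %d"%(an,sd,k),"fx %.1f lat %.1f"%((c-M)@sl,(c-M)@lat))
b=int(f(0,168)[1]);print(g[b-6:b+8,220]);b=int(f(0,176)[1]);print(g[b-6:b+8,20])
```

```text
stand [0.453  0.2109 0.05  ]
car [0.4634 0.1351 0.0671]
car tail [0.4922 0.2164 0.1201]
car nose [0.4749 0.0767 0.0665]
runway [0.4875 0.0193 0.0537]
carR [461.1 175.5] ang 82.95 sd 0.00 n 60 fx -128.0 lat -59.7
runR [447.9  38.4] ang 82.95 sd 0.00 n 60 fx 9.7 lat -55.3
mouth [488.1  43.6] ang 172.87 sd 0.19 n 60 fx -0.5 lat -16.1
nose [481.7  69.2] ang 174.68 sd 0.32 n 60 fx -25.1 lat -25.7
tail [509.7 253.3] ang 173.08 sd 0.28 n 60 fx -211.3 lat -21.4
stand [478.6  51.3] ang 172.69 sd 0.17 n 60 fx -6.9 lat -26.5
patchR [486.  87.] ang 82.95 sd 0.11 n 60 fx -43.3 lat -23.7
[183 183 183 180 157 100 110 145 152 155 156 155 154 153]
[149 149 150 151 147 101  82 135 141 140 138 136 135 137]
```

Call:
jog_arm([
  [-0.06,-0.3,-0.06,0,0,0,0.05],
  [-0.06,-0.8,-0.06,0,0,0,0.05],
  [-0.06,-1.3,-0.06,0,0,0,0.05],
  [-0.06,-1.8,-0.06,0,0,0,0.05],
  [-0.06,-2.3,-0.06,0,0,0,0.05],
  [-0.06,-2.8,-0.06,0,0,0,0.05],
  [-0.06,-3.3,-0.06,0,0,0,0.05],
  [-0.06,-3.8,-0.06,0,0,0,0.05],
  [-0.06,-4,-0.06,0,0,0,0.05],
  [-0.06,-4,-0.06,0,0,0,0.05],
])

```text
time: 5.98
position: [0.518, 0.166, 0.1062]
orientation: [0.706, 0.044, 0.706, -0.044]
contact_force: [0.1, -0.0, -9.0]
width: 0.0116
```

```bash
cat > chk.py <<'E'
from h import *
import pickle,sys
n=sys.argv[1]
s=state();print(s["time"],s["position"].round(4),abs(s["qd"]).max().round(4),s["width"],s["contact_force"].round(2),s["moment"].round(2))
q=np.array(s["position"][:2])*1000-np.array([504,41.]);print("tcp fx %.1f lat %.1f"%(q@[-.12719,-.99188],q@[.99188,-.12719]));plan(s["position"],82.9,s)
im,d=camera("wrist");cv2.imwrite(f"pics/{n}.png",im);np.save(n+".npy",d);pickle.dump(s,open(n+".pkl","wb"))
cv2.imwrite(f"pics/{n}c.png",cv2.resize(im[90:330,0:420],None,fx=1.9,fy=1.9,interpolation=cv2.INTER_CUBIC))
E
python3 chk.py w5
```

```text
5.975 [0.518  0.166  0.1062] 0.0053 0.011589351631988891 [ 0.09 -0.03 -9.04] [0.44 0.02 0.04]
tcp fx -125.7 lat -2.0
shift cm [0. 0. 0.] rot [ 0.03 -0.   -0.01] world d [0. 0. 0.]
```

View pics/w5c.png

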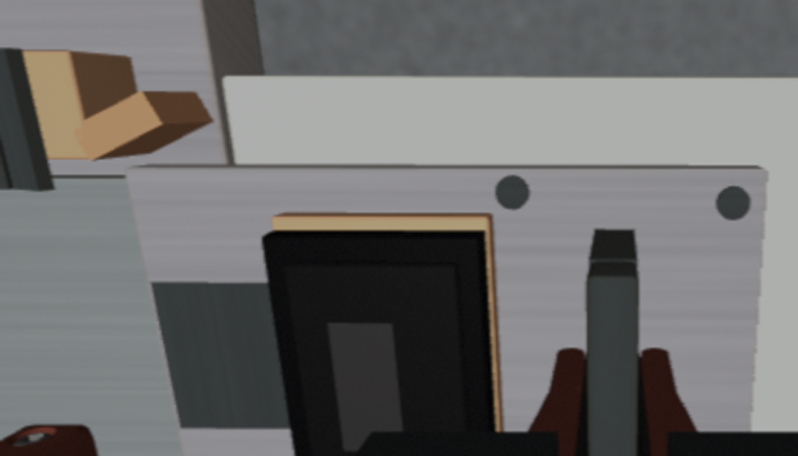

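The nose is over the runway, past the mouth, and clear of the flared rail (crop 80-210, 90-160) and the keeper tip (crop 45,190). The force shows only the carried weight. I'll re-measure the lateral position.

Run:
```python
from h import *
import pickle
s=pickle.load(open("w5.pkl","rb"));im=cv2.imread("pics/w5.png");g=cv2.cvtColor(im,cv2.COLOR_BGR2GRAY);K,T=Tof("wrist",s);W=cloud(K,T,np.load("w5.npy"))
f=lambda u,v:(u/1.9-.25,90+v/1.9-.25)
for n,(u,v) in {"car":(350,190),"nose":(150,220),"nose2":(190,260),"tail":(740,250),"runway":(40,300),"runway2":(100,300),"stand":(600,120),"keep":(12,120)}.items():
    a,b=map(int,f(u,v));print(n,np.nanmedian(W[b-4:b+5,a-4:a+5].reshape(-1,3),0).round(4))
M=np.array([504.,41.]);lat=np.array([.99188,-.12719]);sl=np.array([-.12719,-.99188])
for n,a,b,z,w in [("carR",(140,168),(755,168),.069,2),("runR",(58,178),(122,178),.055,2.),("nose",(130,175),(165,350),.069,3),("railR",(28,160),(78,160),.055,3)]:
    c,an,sd,k=edge(g,K,T,f(*a),f(*b),z,w);print(n,c.round(1),"ang %.2f sd %.2f n %d"%(an,sd,k),"fx %.1f lat %.1f"%((c-M)@sl,(c-M)@lat))
for u in(45,55):
  print(u,g[165:190,u])
```

```text
car [0.458  0.0956 0.0677]
nose [0.4596 0.0336 0.0671]
nose2 [0.4729 0.0417 0.0672]
tail [0.4902 0.2086 0.0689]
runway [ 0.4822 -0.0215  0.0537]
runway2 [ 0.4847 -0.0011  0.0537]
stand [0.4475 0.1711 0.0497]
keep [0.4269 0.0117 0.0758]
carR [456.2 140.1] ang 82.94 sd 0.09 n 53 fx -92.2 lat -60.0
runR [444.6  10.5] ang 82.94 sd 0.00 n 60 fx 37.8 lat -55.0
nose [482.8  28.6] ang 174.10 sd 0.29 n 60 fx 15.0 lat -19.5
railR [437.9   1.8] ang 86.20 sd 0.33 n 54 fx 47.3 lat -60.6
45 [142 142 142 143 143 146 147 145 133 142 143 142 142 142 142 142 138  81
  77 125 132 131 130 128 128]
55 [143 143 143 142 141 123  68  56  95 140 143 141 142 142 142 143 137  81
  77 126 132 131 129 127 128]
```

Call:
jog_arm([
  [0.09,0,0,0,0,-0.4,0.05],
  [0.09,-0.2,0,0,0,-0.4,0.05],
  [0.09,-0.6,0,0,0,-0.4,0.05],
  [0.09,-1.1,0,0,0,-0.4,0.05],
  [0.09,-1.6,0,0,0,-0.4,0.05],
  [0.09,-2.1,0,0,0,-0.4,0.05],
  [0.09,-2.6,0,0,0,-0.4,0.05],
  [0.09,-3.1,0,0,0,-0.4,0.05],
  [0.09,-3.5,0,0,0,-0.4,0.05],
  [0.09,-3.5,0,0,0,-0.4,0.05],
])

```text
time: 7.28
position: [0.5137, 0.1311, 0.1053]
orientation: [0.706, 0.041, 0.706, -0.046]
contact_force: [-0.1, 0.3, -7.9]
width: 0.0118
```

```bash
python3 chk.py w6
python3 - <<'E'
from h import *
import pickle
s=pickle.load(open("w6.pkl","rb"));K,T=Tof("wrist",s);W=cloud(K,T,np.load("w6.npy"))
f=lambda u,v:(u/1.9-.25,90+v/1.9-.25)
for n,(u,v) in {"car":(350,190),"nose2":(190,260),"nose3":(170,310),"tail":(740,250),"runway":(40,300),"runway2":(80,300),"stand":(600,120)}.items():
    a,b=map(int,f(u,v));print(n,np.nanmedian(W[b-4:b+5,a-4:a+5].reshape(-1,3),0).round(4))
E
```

```text
7.275 [0.5137 0.1311 0.1053] 0.007 0.011818138754557254 [-0.06  0.33 -7.85] [0.41 0.   0.01]
tcp fx -90.6 lat -1.8
shift cm [0. 0. 0.] rot [0.02 0.   0.4 ] world d [0. 0. 0.]
car [0.4536 0.0603 0.0673]
nose2 [0.4688 0.0067 0.067 ]
nose3 [ 0.4832 -0.004   0.0675]
tail [0.486  0.1736 0.0675]
runway [ 0.478  -0.057   0.0538]
runway2 [ 0.4796 -0.0437  0.0537]
stand [0.4432 0.1359 0.0498]
```

Call:
jog_arm([
  [0,-0.4,-0.01,0,0,0,0.05],
  [0,-1.1,-0.01,0,0,0,0.05],
  [0,-1.9,-0.02,0,0,0,0.05],
  [0,-2.7,-0.02,0,0,0,0.05],
  [0,-3.5,-0.03,0,0,0,0.05],
  [0,-4.3,-0.03,0,0,0,0.05],
  [0,-5.1,-0.03,0,0,0,0.05],
  [0,-5.7,-0.03,0,0,0,0.05],
  [0,-6,-0.03,0,0,0,0.05],
  [0,-6,-0.03,0,0,0,0.05],
])

```text
time: 8.57
position: [0.5061, 0.0717, 0.1057]
orientation: [0.706, 0.041, 0.706, -0.046]
contact_force: [-0.8, -0.1, -7.9]
width: 0.0118
```

```bash
python3 chk.py w7
```

```text
8.575 [0.5061 0.0717 0.1057] 0.0073 0.011826586477597484 [-0.79 -0.11 -7.89] [ 0.41 -0.01  0.01]
tcp fx -30.7 lat -1.8
shift cm [0. 0. 0.] rot [ 0.03 -0.    0.39] world d [0. 0. 0.]
```

View pics/w7c.png

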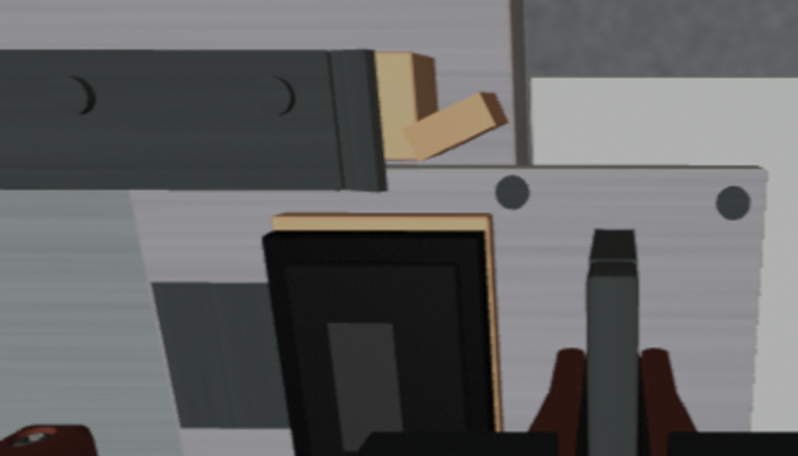

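The nose is under the keeper strip, which starts at crop (385,190). The cover is still seated and there is no side force. I'll advance a bit more, then set the carrier down on the runway.

Call:
jog_arm([
  [0,-0.4,-0.02,0,0,0,0.05],
  [0,-0.9,-0.02,0,0,0,0.05],
  [0,-1.4,-0.02,0,0,0,0.05],
  [0,-1.9,-0.02,0,0,0,0.05],
  [0,-2.3,-0.02,0,0,0,0.05],
  [0,-2.5,-0.02,0,0,0,0.05],
  [0.05,-2.5,-0.02,0,0,0,0.05],
  [0.1,-2.5,-0.02,0,0,0,0.05],
  [0.1,-2.5,-0.02,0,0,0,0.05],
])

```text
time: 9.75
position: [0.5027, 0.0472, 0.1048]
orientation: [0.706, 0.041, 0.706, -0.046]
contact_force: [0.7, -0.7, -7.9]
width: 0.0117
```

Call:
jog_arm([
  [0.03,0,0,0,0,0,0.05],
  [0.06,0,0,0,0,0,0.05],
  [0.06,0,0,0,0,0,0.05],
])

```text
time: 10.12
position: [0.5028, 0.0471, 0.1043]
orientation: [0.706, 0.041, 0.706, -0.046]
contact_force: [0.1, -0.3, -8.3]
width: 0.0116
```

```bash
python3 chk.py w8
```

```text
10.125 [0.5028 0.0471 0.1043] 0.002 0.011597662542059423 [ 0.06 -0.27 -8.31] [ 0.38 -0.03 -0.  ]
tcp fx -5.9 lat -2.0
shift cm [0. 0. 0.] rot [ 0.05 -0.    0.4 ] world d [0. 0. 0.]
```

Call:
jog_arm([
  [0.03,0,0,0,0,0,0.05],
  [0.05,0,0,0,0,0,0.05],
  [0.05,0,0,0,0,0,0.05],
])

```text
time: 10.55
position: [0.5028, 0.047, 0.1039]
orientation: [0.706, 0.041, 0.706, -0.046]
contact_force: [0.1, -0.1, -8.6]
width: 0.012
```

```bash
python3 chk.py w8
```

```text
10.55 [0.5028 0.047  0.1039] 0.0019 0.012049800371071112 [ 0.13 -0.11 -8.59] [ 0.37 -0.02  0.01]
tcp fx -5.8 lat -1.9
shift cm [0. 0. 0.] rot [0.05 0.01 0.4 ] world d [0. 0. 0.]
```

Call:
jog_arm([
  [0.02,0,0,0,0,0,0.05],
  [0.04,0,0,0,0,0,0.05],
  [0.06,0,0,0,0,0,0.05],
  [0.06,0,0,0,0,0,0.05],
])

```text
time: 11.1
position: [0.5029, 0.0471, 0.1036]
orientation: [0.706, 0.041, 0.706, -0.046]
contact_force: [-0.4, 0.7, -4.2]
width: 0.0118
```

```bash
python3 chk.py w8
```

```text
11.1 [0.5029 0.0471 0.1036] 0.0019 0.011756820551922653 [-0.41  0.68 -4.24] [0.42 0.14 0.01]
tcp fx -5.9 lat -1.9
shift cm [0. 0. 0.] rot [0.05 0.03 0.39] world d [0. 0. 0.]
```

Call:
jog_arm([
  [0.01,0,0,0,0,0.1,0.05],
  [0.02,0,0,0,0,0.2,0.05],
  [0.02,0,0,0,0,0.3,0.05],
  [0.02,0,0,0,0,0.3,0.05],
])

```text
time: 11.65
position: [0.5029, 0.0471, 0.1036]
orientation: [0.706, 0.043, 0.706, -0.044]
contact_force: [-3.1, 1.1, -0.8]
width: 0.0115
```

```bash
python3 chk.py w8
```

```text
11.65 [0.5029 0.0471 0.1036] 0.0026 0.011503925493370745 [-3.06  1.12 -0.82] [ 0.29  0.46 -0.  ]
tcp fx -5.9 lat -1.8
shift cm [0. 0. 0.] rot [0.05 0.03 0.08] world d [0. 0. 0.]
```

Call:
jog_arm([
  [0,0,0,0,0.1,0,0.05],
  [0,0,0,0,0.2,0,0.05],
  [0,0,0,0,0.2,0,0.05],
])

```text
time: 12.08
position: [0.5029, 0.0471, 0.1036]
orientation: [0.705, 0.043, 0.707, -0.044]
contact_force: [-4.6, 2.7, 3.6]
width: 0.012
```

```bash
python3 chk.py w8
```

```text
12.075 [0.5029 0.0471 0.1036] 0.0022 0.012037026889115753 [-4.61  2.71  3.57] [ 0.38  0.62 -0.07]
tcp fx -5.9 lat -1.8
shift cm [0. 0. 0.] rot [ 0.05 -0.17  0.09] world d [0. 0. 0.]
```

Call:
jog_arm([
  [-0.02,0,0,0,-0.15,0,0.05],
  [-0.02,-0.2,0,0,-0.25,0,0.05],
  [-0.02,-0.5,0,0,-0.25,0,0.05],
  [-0.02,-0.5,0,0,-0.25,0,0.05],
])

```text
time: 12.62
position: [0.503, 0.0424, 0.1036]
orientation: [0.707, 0.043, 0.705, -0.044]
contact_force: [0.8, 4.7, 1.9]
width: 0.0112
```

```bash
python3 chk.py w8
```

```text
12.625 [0.503  0.0424 0.1036] 0.0037 0.011230378975868273 [0.83 4.68 1.92] [ 0.74 -0.08  0.04]
tcp fx -1.3 lat -1.2
shift cm [0. 0. 0.] rot [0.05 0.18 0.03] world d [0. 0. 0.]
```

Run:
```python
from h import *
import pickle
M=np.array([504.,41.]);lat=np.array([.99188,-.12719]);sl=np.array([-.12719,-.99188])
s=pickle.load(open("w2.pkl","rb"));im=cv2.imread("pics/w2.png");K,T=Tof("wrist",s)
print(T[:3,3])
hsv=cv2.cvtColor(im,cv2.COLOR_BGR2HSV)
print(hsv[217,30:66].tolist())
m=(hsv[...,1]>90)&(hsv[...,0]>14)&(hsv[...,0]<32);m[:200]=0;m[240:]=0;m[:,70:]=0
v,u=np.where(m);print(u.min() if len(u) else None,u.max() if len(u) else None,v.min() if len(v) else None,v.max() if len(v) else None)
for uu in (50,52,54,56,58):
  for z in(.061,):
    P=ray(K,T,[(uu,218)],z)[0,:2]*1000;print(uu,z,"fx %.1f lat %.1f"%((P-M)@sl,(P-M)@lat))
cv2.imwrite("pics/sc.png",cv2.resize(im[170:270,0:150],None,fx=4,fy=4,interpolation=cv2.INTER_CUBIC))
```

```text
[0.43634505 0.12572585 0.41216206]
[[13, 124, 82], [13, 121, 82], [13, 97, 76], [16, 44, 64], [90, 13, 57], [90, 18, 57], [90, 20, 50], [70, 21, 36], [75, 20, 25], [60, 8, 32], [83, 15, 70], [84, 12, 110], [25, 26, 127], [21, 93, 135], [21, 145, 139], [21, 151, 140], [21, 150, 138], [21, 157, 122], [20, 162, 88], [20, 170, 69], [20, 171, 67], [20, 170, 66], [20, 174, 66], [19, 167, 67], [20, 170, 66], [20, 170, 66], [18, 101, 76], [5, 14, 112], [130, 5, 140], [128, 7, 145], [126, 9, 146], [128, 7, 145], [128, 7, 146], [128, 7, 145], [128, 7, 145], [128, 7, 146]]
6 56 200 239
50 0.061 fx 212.0 lat 2.1
52 0.061 fx 209.9 lat 2.1
54 0.061 fx 207.8 lat 2.1
56 0.061 fx 205.7 lat 2.0
58 0.061 fx 203.6 lat 2.0
```

View pics/sc.png

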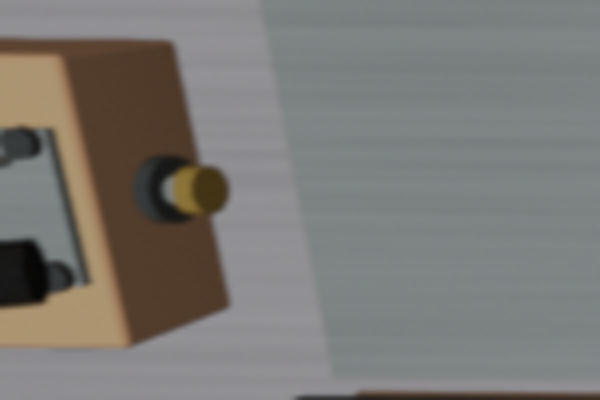

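The brass screw face is at crop (208,190), which puts it at fx≈210-212. The nose should be at about 143 now, so contact is about 69 mm ahead. I'll advance 50 mm at moderate speed, then feel for it.

Call:
jog_arm([
  [0,-0.3,-0.02,0,0,0,0.05],
  [0,-0.9,-0.04,0,0,0,0.05],
  [0,-1.5,-0.06,0,0,0,0.05],
  [0,-2.1,-0.06,0,0,0,0.05],
  [0,-2.7,-0.06,0,0,0,0.05],
  [0,-3.3,-0.06,0,0,0,0.05],
  [0,-3.9,-0.06,0,0,0,0.05],
  [0,-4.5,-0.06,0,0,0,0.05],
  [0,-5,-0.06,0,0,0,0.05],
  [0,-5,-0.06,0,0,0,0.05],
])

```text
time: 13.92
position: [0.4959, -0.0078, 0.1036]
orientation: [0.706, 0.043, 0.705, -0.044]
contact_force: [0.4, 1.2, 2.6]
width: 0.0114
```

```bash
python3 chk.py w9
python3 - <<'E'
import cv2
im=cv2.imread("pics/w9.png");cv2.imwrite("pics/w9d.png",im)
E
```

```text
13.925 [ 0.4959 -0.0078  0.1036] 0.0057 0.011364657505745534 [0.43 1.16 2.63] [ 0.52 -0.07  0.06]
tcp fx 49.4 lat -1.9
shift cm [0. 0. 0.] rot [0.02 0.12 0.12] world d [0. 0. 0.]
```

View pics/w9d.png

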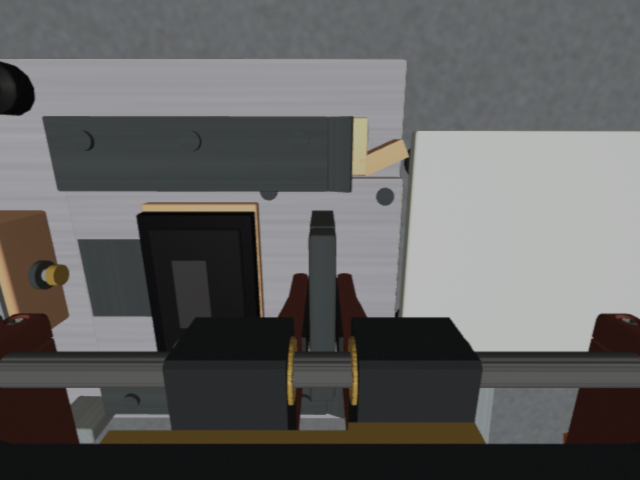

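The carrier is nearly home, with the nose edge at u≈79 and the brass tip at u≈68, roughly 10 mm apart. The cover is seated. From here I creep in.

Call:
jog_arm([
  [0,-0.15,0,0,0,0,0.05],
  [0,-0.3,0,0,0,0,0.05],
  [0,-0.45,0,0,0,0,0.05],
  [0,-0.6,0,0,0,0,0.05],
  [0,-0.6,0,0,0,0,0.05],
])

```text
time: 14.6
position: [0.4949, -0.0129, 0.1036]
orientation: [0.706, 0.043, 0.705, -0.044]
contact_force: [1.1, 5.5, 3.0]
width: 0.0119
```

```bash
python3 chk.py w10
python3 - <<'E'
from h import *
import pickle
s=pickle.load(open("w9.pkl","rb"));K,T=Tof("wrist",s)
M=np.array([504.,41.]);sl=np.array([-.12719,-.99188])
for uv,z in (((68,274),.061),((79.5,275),.067),((79.5,240),.067)):
    P=ray(K,T,[uv],z)[0,:2]*1000;print(uv,"fx %.1f"%((P-M)@sl))
E
```

```text
14.6 [ 0.4949 -0.0129  0.1036] 0.0022 0.011852814631976882 [1.12 5.51 3.03] [ 0.81 -0.06  0.07]
tcp fx 54.6 lat -2.1
shift cm [0. 0. 0.] rot [0.07 0.08 0.05] world d [0. 0. 0.]
(68, 274) fx 205.5
(79.5, 275) fx 193.9
(79.5, 240) fx 189.7
```

Call:
jog_arm([
  [0,-0.06,0,0,0,0,0.05],
  [0,-0.12,0,0,0,0,0.05],
  [0,-0.18,0,0,0,0,0.05],
  [0,-0.24,0,0,0,0,0.05],
  [0,-0.3,0,0,0,0,0.05],
])

```text
time: 15.28
position: [0.4946, -0.0157, 0.1036]
orientation: [0.706, 0.043, 0.705, -0.043]
contact_force: [1.1, 5.5, 3.2]
width: 0.0113
```

Call:
jog_arm([
  [0,-0.05,0,0,0,0,0.05],
  [0,-0.1,0,0,0,0,0.05],
  [0,-0.15,0,0,0,0,0.05],
  [0,-0.2,0,0,0,0,0.05],
])

```text
time: 15.78
position: [0.4943, -0.0177, 0.1036]
orientation: [0.706, 0.043, 0.705, -0.043]
contact_force: [0.4, 6.5, 3.1]
width: 0.0115
```

Call:
jog_arm([
  [0,-0.05,0,0,0,0,0.05],
  [0,-0.1,0,0,0,0,0.05],
  [0,-0.15,0,0,0,0,0.05],
])

```text
time: 16.15
position: [0.4941, -0.0191, 0.1036]
orientation: [0.706, 0.043, 0.705, -0.043]
contact_force: [0.3, 6.3, 2.7]
width: 0.0118
```

Call:
jog_arm([
  [0,-0.05,0,0,0,0,0.05],
  [0,-0.1,0,0,0,0,0.05],
  [0,-0.15,0,0,0,0,0.05],
])

```text
time: 16.52
position: [0.4939, -0.0206, 0.1035]
orientation: [0.706, 0.043, 0.705, -0.043]
contact_force: [0.9, 5.7, 3.8]
width: 0.0118
```

Call:
jog_arm([
  [0,-0.05,0,0,0,0,0.05],
  [0,-0.1,0,0,0,0,0.05],
  [0,-0.15,0,0,0,0,0.05],
])

```text
time: 16.9
position: [0.4938, -0.0221, 0.1036]
orientation: [0.706, 0.043, 0.705, -0.043]
contact_force: [1.1, 5.1, 3.4]
width: 0.0115
```

Call:
jog_arm([
  [0,-0.05,0,0,0,0,0.05],
  [0,-0.1,0,0,0,0,0.05],
  [0,-0.15,0,0,0,0,0.05],
])

```text
time: 17.27
position: [0.4936, -0.0236, 0.1036]
orientation: [0.706, 0.043, 0.705, -0.043]
contact_force: [1.0, 5.4, 3.3]
width: 0.0116
```

Call:
jog_arm([
  [0,-0.05,0,0,0,0,0.05],
  [0,-0.1,0,0,0,0,0.05],
  [0,-0.15,0,0,0,0,0.05],
])

```text
time: 17.65
position: [0.4934, -0.0246, 0.1036]
orientation: [0.706, 0.043, 0.705, -0.043]
contact_force: [1.4, 7.9, 3.7]
width: 0.012
```

```bash
python3 chk.py w11
python3 - <<'E'
import cv2
im=cv2.imread("pics/w11.png");cv2.imwrite("pics/w11d.png",cv2.resize(im[170:340,0:240],None,fx=3.3,fy=3.3,interpolation=cv2.INTER_CUBIC))
E
```

```text
17.65 [ 0.4934 -0.0246  0.1036] 0.0081 0.011990751173633858 [1.42 7.88 3.67] [ 1.31 -0.16  0.04]
tcp fx 66.5 lat -2.1
shift cm [0. 0. 0.] rot [ 0.1   0.08 -0.02] world d [0. 0. 0.]
```

View pics/w11d.png

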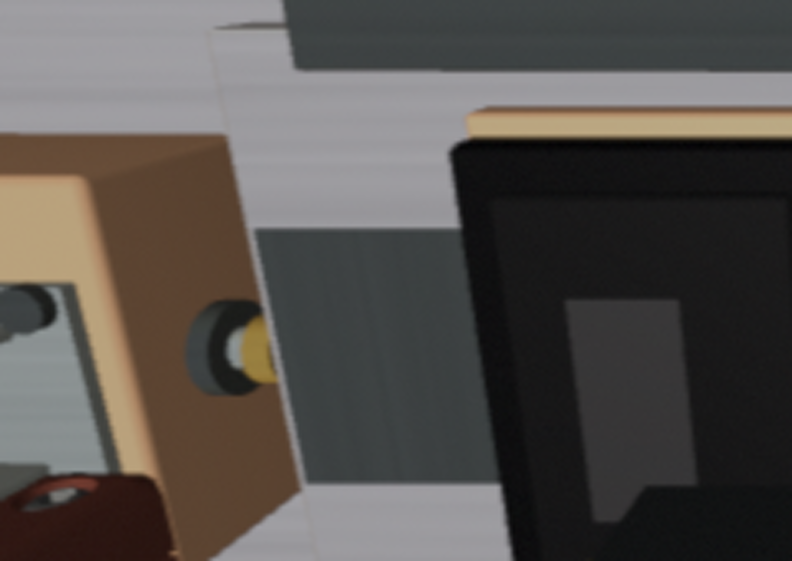

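The nose edge at crop (275-300, 350) is now touching the brass head, and the push force is rising (7.9 N, less travel than commanded). I'll press firmly in small steps.

Call:
jog_arm([
  [0,-0.04,0,0,0,0,0.05],
  [0,-0.08,0,0,0,0,0.05],
  [0,-0.08,0,0,0,0,0.05],
])

```text
time: 18.08
position: [0.4934, -0.0247, 0.1036]
orientation: [0.706, 0.044, 0.705, -0.042]
contact_force: [2.0, 9.2, 1.7]
width: 0.0115
```

Call:
jog_arm([
  [0,-0.05,0,0,0,0,0.05],
  [0,-0.1,0,0,0,0,0.05],
  [0,-0.1,0,0,0,0,0.05],
])

```text
time: 18.45
position: [0.4934, -0.0247, 0.1036]
orientation: [0.706, 0.044, 0.705, -0.041]
contact_force: [1.8, 13.7, 1.8]
width: 0.012
```

```bash
python3 chk.py w12
```

```text
18.45 [ 0.4934 -0.0247  0.1036] 0.0022 0.011995525418976626 [ 1.81 13.69  1.79] [ 2.13 -0.22 -0.02]
tcp fx 66.5 lat -2.1
shift cm [0. 0. 0.] rot [ 0.18  0.08 -0.21] world d [0. 0. 0.]
```

Call:
jog_arm([
  [0,-0.05,0,0,0,0,0.05],
  [0,-0.1,0,0,0,0,0.05],
  [0,-0.1,0,0,0,0,0.05],
])

```text
time: 18.88
position: [0.4934, -0.0247, 0.1037]
orientation: [0.706, 0.044, 0.705, -0.041]
contact_force: [1.9, 16.5, 3.9]
width: 0.0118
```

```bash
python3 chk.py w12
```

```text
18.875 [ 0.4934 -0.0247  0.1037] 0.0037 0.011795502413602412 [ 1.94 16.53  3.89] [ 2.68 -0.31 -0.1 ]
tcp fx 66.6 lat -2.2
shift cm [0. 0. 0.] rot [ 0.21  0.08 -0.31] world d [0. 0. 0.]
```

Call:
jog_arm([
  [0,0.15,0,0,0,0,0.05],
  [0,0.3,0,0,0,0,0.05],
  [0,0.3,0,0,0,0,0.35],
  [0,0.3,0,0,0,0,0.35],
  [0,0.3,0,0,0,0,0.35],
])

```text
time: 19.55
position: [0.493, -0.0261, 0.1029]
orientation: [0.706, 0.043, 0.706, -0.045]
contact_force: [1.1, -0.7, -0.1]
width: 0.0307
```

```bash
python3 chk.py w13
python3 - <<'E'
from h import *
g=[cv2.cvtColor(cv2.imread(f"pics/{n}.png"),cv2.COLOR_BGR2GRAY) for n in("w12","w13")]
import pickle
for n in("w12","w13"):
    s=pickle.load(open(n+".pkl","rb"));K,T=Tof("wrist",s);gg=cv2.cvtColor(cv2.imread(f"pics/{n}.png"),cv2.COLOR_BGR2GRAY)
    f=lambda u,v:(u/3.3-.3,170+v/3.3-.3)
    c,an,sd,k=edge(gg,K,T,f(258,240),f(303,475),.067,4);print(n,c,an,sd,k, (c-[504,41])@[-.12719,-.99188])
E
```

```text
19.55 [ 0.493  -0.0261  0.1029] 0.0034 0.030665724247566688 [ 1.09 -0.66 -0.13] [ 0.03 -0.02 -0.02]
tcp fx 68.0 lat -2.4
shift cm [0. 0. 0.] rot [0.01 0.01 0.14] world d [0. 0. 0.]
w12 [ 479.58948 -165.41391] 173.19469 0.12163374661895347 46 207.84260331542967
w13 [ 477.78354 -165.18134] 173.07225 0.15666597075975125 53 207.84161470306395
```

The nose hasn't moved (207.84 before and after release), so the carrier stays home. Now I lift straight up off the bar and move over to the clamp with the fingers shut.

Call:
jog_arm([
  [-1,0.1,0,0,0,0,0.35],
  [-3,0.1,0,0,0,0,0.35],
  [-7,0,0,0,0,0,0.2],
  [-12,0,0,0,0,0,0],
  [-15.7,0,0.2,0,0,0,0],
  [-15.7,-5,0.2,0,0,0,0],
  [-15.7,-10,0.2,0,0,0,0],
  [-15.7,-15,0.2,0,0,0,0],
  [-15.7,-17,0.2,0,0,0,0],
  [-15.7,-17,0.2,0,0,0,0],
])

```text
time: 20.85
position: [0.4742, -0.1949, 0.2615]
orientation: [0.706, 0.044, 0.705, -0.045]
contact_force: [0.1, -0.0, 0.2]
width: 0.0005
```

```bash
python3 chk.py w14
python3 - <<'E'
from h import *
im,d=camera("side");cv2.imwrite("pics/s14.png",im)
cv2.imwrite("pics/s14c.png",cv2.resize(im[200:480,150:450],None,fx=2.1,fy=2.1,interpolation=cv2.INTER_CUBIC))
E
```

```text
20.85 [ 0.4742 -0.1949  0.2615] 0.0399 0.00048663109283194646 [ 0.12 -0.    0.19] [ 0.04  0.03 -0.03]
tcp fx 237.8 lat 0.4
shift cm [0. 0. 0.] rot [-0.07  0.1   0.09] world d [0. 0. 0.]
```

```bash
cat > red.py <<'E'
from h import *
im,d=camera("side");K,T=Tof("side");W=cloud(K,T,d);hsv=cv2.cvtColor(im,cv2.COLOR_BGR2HSV)
M=np.array([.504,.041,0]);sl=np.array([-.12719,-.99188,0]);la=np.array([.99188,-.12719,0])
m=((hsv[...,0]<7)|(hsv[...,0]>173))&(hsv[...,1]>170)&(hsv[...,2]>110);m[:300]=m[:300]&(np.arange(640)>250)[None]&(np.arange(640)<330)[None]
m[:, :240]=0;m[:,345:]=0;m[:290]=0
m&=W[...,2]>.08
P=W[m];fx=(P-M)@sl;l=(P-M)@la
v,u=np.where(m);print("px",len(u),u.min(),u.max(),v.min(),v.max())
A=np.stack([fx,P[:,2]],1);print("fx",np.percentile(fx*1000,[2,50,98]).round(1),"z",np.percentile(P[:,2]*1000,[2,50,98]).round(1),"lat",np.percentile(l*1000,[2,50,98]).round(1))
a=cv2.fitLine(A.astype(np.float32),cv2.DIST_HUBER,0,.01,.01).ravel();print("lean rad from vertical",np.arctan2(abs(a[0]),abs(a[1]))*np.sign(a[0]*a[1]))
E
python3 red.py
```

```text
px 285 281 292 328 371
fx [112.6 292.  296.1] z [ 86.5 205.2 227. ] lat [-14.8   2.4   7.6]
lean rad from vertical 0.080384456
```

Call:
jog_arm([
  [3,0,0,0,0,0,0],
  [5.3,0,0,0,0,0,0],
  [5.3,0,0,0,0,0,0],
  [5.3,-1.2,0,0,0,0,0],
  [5.3,-2,0,0,0,0,0],
  [5.4,-2.8,0,0,0,0,0],
  [5.4,-3.4,0,0,0,0,0],
  [5.5,-4,0,0,0,0,0],
  [5.5,-4,0,0,0,0,0],
])

```text
time: 22.12
position: [0.4691, -0.2346, 0.2055]
orientation: [0.706, 0.043, 0.706, -0.044]
contact_force: [-0.6, -0.4, 0.4]
width: 0.0002
```

```bash
python3 - <<'E'
from h import *
s=state();print(s["time"],s["position"],s["contact_force"],s["moment"])
q=np.array(s["position"][:2])*1000-[504,41];print(q@[-.12719,-.99188],q@[.99188,-.12719])
E
python3 red.py
```

```text
22.125 [ 0.46914195 -0.23461359  0.20551593] [-0.62198616 -0.40424451  0.40058868] [-0.02092543 -0.05395575  0.0299678 ]
277.809200796939 0.48028639972943854
px 133 280 292 336 374
fx [287.9 303.4 308.9] z [175.5 220.8 224.7] lat [-5.5  2.3  8.3]
lean rad from vertical 0.075975254
```

Call:
jog_arm([
  [0.1,-0.8,0,0,0,0,0],
  [0.4,-1.6,0,0,0,0,0],
  [0.9,-2.6,0,0,0,0,0],
  [1.5,-3.5,0,0,0,0,0],
  [2.2,-4.3,0,0,0,0,0],
  [3,-5,0,0,0,0,0],
  [3.7,-5.5,0,0,0,0,0],
  [4.4,-5.9,0,0,0,0,0],
  [5.2,-6.2,0,0,0,0,0],
  [5.2,-6.2,0,0,0,0,0],
])

```text
time: 23.42
position: [0.4614, -0.2955, 0.1526]
orientation: [0.705, 0.043, 0.706, -0.044]
contact_force: [-0.1, -0.6, 0.8]
width: 0.0004
```

```bash
cat > st.py <<'E'
from h import *
s=state();print(s["time"],s["position"].round(4),s["contact_force"].round(2),s["moment"].round(2))
q=np.array(s["position"][:2])*1000-[504,41];print("fx",q@[-.12719,-.99188],"lat",q@[.99188,-.12719])
E
python3 st.py;python3 red.py
```

```text
23.425 [ 0.4614 -0.2955  0.1526] [-0.07 -0.56  0.82] [-0.02 -0.03  0.03]
fx 339.19801469334476 lat 0.5175537807982329
px 299 246 291 310 439
fx [347.1 370.4 385.4] z [139.3 147.8 313.5] lat [-30.9   2.7   9.6]
lean rad from vertical 1.2948484
```

Call:
jog_arm([
  [0.5,-0.2,0,0,0,0,0],
  [1,-0.4,0,0,0,0,0],
  [1.4,-0.5,0,0,0,0,0],
  [1.7,-0.5,0,0,0,0,0],
  [1.9,-0.5,0,0,0,0,0],
  [1.9,-0.5,0,0,0,0,0],
])

```text
time: 24.22
position: [0.461, -0.3007, 0.1346]
orientation: [0.706, 0.043, 0.706, -0.044]
contact_force: [0.4, 0.5, -0.3]
width: 0.0005
```

```bash
python3 st.py;python3 red.py
```

```text
24.225 [ 0.461  -0.3007  0.1346] [ 0.39  0.5  -0.3 ] [-0.01  0.03  0.04]
fx 344.4097747545042 lat 0.8365153399813643
px 295 278 291 430 456
fx [358.9 377.2 426.6] z [120.6 125.2 207.9] lat [-4.7  2.8  9.5]
lean rad from vertical 1.5216533
```

Call:
jog_arm([
  [0.15,0,0,0,0,0,0],
  [0.3,0,0,0,0,0,0],
  [0.45,0,0,0,0,0,0],
  [0.45,0,0,0,0,0,0],
])

```text
time: 24.78
position: [0.4613, -0.301, 0.1323]
orientation: [0.707, 0.042, 0.705, -0.045]
contact_force: [-3.2, 1.6, 7.8]
width: 0.0005
```

```bash
python3 st.py;python3 red.py
```

```text
24.775 [ 0.4613 -0.301   0.1323] [-3.21  1.59  7.82] [ 0.24  0.55 -0.01]
fx 344.62305249734845 lat 1.1032986176219162
px 294 278 291 432 457
fx [358.9 376.5 426.2] z [118.4 122.9 205.8] lat [-4.8  2.7  9.2]
lean rad from vertical 1.5611522
```

Call:
jog_arm([
  [0.15,0,0,0,0,0,0],
  [0.3,0,0,0,0,0,0],
  [0.3,0,0,0,0,0,0],
])

```text
time: 25.2
position: [0.4614, -0.301, 0.1318]
orientation: [0.707, 0.042, 0.704, -0.045]
contact_force: [-6.4, 4.0, 18.1]
width: 0.0003
```

```bash
python3 st.py;python3 red.py
```

```text
25.2 [ 0.4614 -0.301   0.1318] [-6.42  3.96 18.05] [ 0.69  1.15 -0.02]
fx 344.6780954379662 lat 1.2502333236547936
px 290 246 291 337 458
fx [358.6 376.6 390.1] z [117.8 122.8 143.4] lat [-4.9  2.6  9. ]
lean rad from vertical -1.5425644
```

The handle is hard on its stop: 18 N with no further travel. I'll lift away and check.

Call:
jog_arm([
  [-0.5,0,0,0,0,0,0],
  [-3,0,0,0,0,0,0],
  [-8,0,0,0,0,0,0],
  [-13,0,0,0,0,0,0],
  [-13,6,0,0,0,0,0],
  [-13,12,0,0,0,0,0],
  [-13,18,0,0,0,0,0],
  [-13,20,0,0,0,0,0],
  [-13,20,0,0,0,0,0],
])

```text
time: 26.38
position: [0.4858, -0.1007, 0.2567]
orientation: [0.706, 0.042, 0.706, -0.043]
contact_force: [-0.7, -0.6, -0.2]
width: 0.0003
```

```bash
python3 st.py;python3 red.py
python3 - <<'E'
from h import *
import pickle
s=state();im,d=camera("wrist");cv2.imwrite("pics/wf.png",im);K,T=Tof("wrist",s);W=cloud(K,T,d)
M=np.array([.504,.041,0]);sl=np.array([-.12719,-.99188,0]);la=np.array([.99188,-.12719,0])
X=(W-M)@sl*1000;Y=(W-M)@la*1000;Z=W[...,2]*1000
def med(x0,x1,y0,y1,n):
    m=(X>x0)&(X<x1)&(Y>y0)&(Y<y1);print(n,m.sum(),np.percentile(Z[m],[5,50,95]).round(1) if m.any() else "")
med(150,162,-45,-30,"plate front");med(30,60,-40,-28,"plate rear-right");med(170,200,-40,-30,"plate nose right");med(172,200,-5,5,"foot/patch");med(110,155,-30,30,"cover")
m=(Z>76)&(Z<95)&(X>85)&(X<185)&(abs(Y)<60);g=im.max(2);m&=g<95
if m.sum()>50:
    r=cv2.minAreaRect(np.stack([X[m],Y[m]],1).astype(np.float32));print("cover rect",r)
for n in("top","side"):
    a,dd=camera(n);K,T=Tof(n);W=cloud(K,T,dd);X=(W-M)@sl*1000;Y=(W-M)@la*1000;Z=W[...,2]*1000
    m=(Z>76)&(Z<96)&(X>90)&(X<190)&(abs(Y)<55)&(a.max(2)<95);print(n,m.sum(),[np.percentile(q[m],[2,50,98]).round(1) for q in(X,Y,Z)])
E
```

```text
26.375 [ 0.4858 -0.1007  0.2567] [-0.73 -0.56 -0.2 ] [0.03 0.02 0.  ]
fx 142.88425094621076 lat -0.052543636304977985
px 559 278 292 408 457
fx [321.1 357.9 389.3] z [118.1 122.6 125.3] lat [-4.9  2.5  9.2]
lean rad from vertical 1.5614719
plate front 3803 [ 86.9 346.6 352. ]
plate rear-right 210 [64.6 65.7 67. ]
plate nose right 330 [ 64.6  65.9 342.7]
foot/patch 345 [ 65.4 106.2 115.7]
cover 26575 [ 86.9 352.1 366.5]
cover rect ((136.13131713867188, 0.14310836791992188), (95.69090270996094, 119.93990325927734), 0.3007277548313141)
top 663 [array([100.4, 133. , 158.5]), array([-52.8, -13. ,  45.6]), array([77.5, 87.6, 93.1])]
side 1287 [array([106. , 140.9, 179.8]), array([-40.4,   1.5,  43.3]), array([78. , 86.4, 88.9])]
```

Run:
```python
from h import *
s=state();im,d=camera("wrist");K,T=Tof("wrist",s);g=cv2.cvtColor(im,cv2.COLOR_BGR2GRAY)
M=np.array([504.,41.]);sl=np.array([-.12719,-.99188]);la=np.array([.99188,-.12719])
def px(x,y,z):
    p=np.append(M+x*sl+y*la,z*1000)/1000;c=T[:3,:3].T@(p-T[:3,3]);return (K[0,2]-K[0,0]*c[0]/c[2],K[1,2]+K[1,1]*c[1]/c[2])
for n,x,y0,y1,z in(("noseR",209.5,-54,-38,.067),("noseRb",209.5,-38,-22,.067),("barRear",60.5,-40,-22,.121),("barFront",72.5,-40,-22,.121),("plate tail",21,-50,-25,.067)):
    a,b=px(x,y0,z),px(x,y1,z);c,an,sd,k=edge(g,K,T,a,b,z,6);print(n,np.round(a),np.round(b),"fx %.1f ang %.2f sd %.2f n %d"%((c-M)@sl,an,sd,k))
print(s["contact_force"])
```

```text
noseR [257. 165.] [258. 182.] fx 211.6 ang 173.69 sd 0.31 n 41
noseRb [258. 182.] [258. 198.] fx 210.3 ang 6.43 sd 0.38 n 51
barRear [422. 187.] [420. 208.] fx 61.0 ang 172.55 sd 0.29 n 60
barFront [408. 187.] [406. 208.] fx 74.0 ang 160.02 sd 0.47 n 40
plate tail [448. 170.] [445. 195.] fx 23.1 ang 4.47 sd 1.17 n 54
[-0.03321707 -1.50838493  0.12498136]
```

```bash
python3 -c "
from station import *
print(finish_job())"
```

```text
the job is handed in; nothing more can be done
None
```

The carrier is home against the brass stop screw and clamped, and I handed the job in at about 26.5 s of the 61 s allowed.

**What I did:**
- I gripped the carrier by its bow handle, lifted it about 6 mm, squared it to the channel and carried it level over the step and under the keeper strips.
- I set it down on the runway, then crept forward until it met the screw. I pressed it home with up to about 16.5 N, friction included.
- I let go, then pressed the red handle down to its hard stop with about 18 N at the end and no further travel. The arm then backed well clear.

**Last checks:**

| Check | Measured | Expected |
|---|---|---|
| Clamp handle, from vertical | 1.56 rad (still there after release) | 1.55 rad |
| Carrier nose along the slide | 211.6 mm | 211.5 mm |
| Plate top, front and rear | 65.9 and 65.7 mm | about 65.7 mm |
| Cover top | 86–88 mm | 88 mm |
| Contact force at the tool | 1.5 N or less (sensor noise) | 0 |

**Unconfirmed or poor readings:**
- **No final picture:** the 12-picture viewing limit was used up before the clamp step. Everything after that is checked by depth, colour and force only.
- **Bystander objects:** I did not re-measure them. No unexpected contact force showed up.
- **Failed readings:** the cover outline and one nose edge and the tail edge came out unusable because of occlusion. I relied on the height and bar readings instead.
- **Side force when setting down:** it reached about 4.6 N for a moment. It went away after a small roll correction.

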